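# Set the bobbin stock tags

### The arm

A 6-joint arm with a two-finger parallel gripper is mounted at the origin on the work surface. World frame = base frame: x ahead of the robot, y to its left, z up, the work surface at z = 0. Lengths are in m, angles in rad, forces in N, time in s.
With the tool pointing down it reaches from about 0.225 to 0.725 m from the base axis. Payload 3.1 kg.
Tool frame: the origin (TCP) lies at the very end of the fingers, on their centre line; the grasp point (between the pads) lies 19 mm behind it (manip.grasp_offset is the distance from the TCP to the grasp point, in m); y points along the fingers, z is the direction in which the jaws open and shut, and the axes are right-handed (so a half turn about y gives the same grasp; the last joint's range is limited). The gripper opens to 85 mm and grips with 20 to 120 N. Pads are 22 mm wide; open, the fingers measure 114 mm over their backs; the gripper's body (76 mm by 85 mm) begins 54 mm behind the grasp point. The pads swing forward as they close: fully open they stand 13 mm farther back than shut.
Start: joints at [-1.378, 0.048, 0.099, 1.622, 0, 1.443], TCP at [0.166, -0.498, 0.231] pointing down, gripper open.
Joint ranges: [-2.91, 2.91], [-0.99, 1.94], [-1.21, 1.42], [-2.12, 2.29], [-1.49, 1.47], [-3.14, 3.14]. Speed limits (rad/s): [2.79, 2.79, 3.14, 3.14, 3.14, 3.14].

### API

Orientations are given as a rotation vector (axis times angle).
In Python, from workcell import manip gives the robot as it stands.
- The arm moves only by the tool carry_out, never from a script. Its argument "series" is a list of rows, each an object of numbers: "hand": the closure in counts, from 0 (fully open) to 255 (shut); "dx", "dy", "dz": the shift along the tool's x, y, z in cm; "yaw": the turn about the tool's y in rad. A call has 1 to 20 rows; each row shifts and turns the commanded pose from where the row before left it, along the tool's axes as they then stand; what a row does not reach is not made up. A row lasts 1/10 s, in which the tool goes at most 50 mm and 8.59 degrees, less where a joint would pass 70% of its speed; a pose out of reach is approached as far as the arm can. A call is refused whole if a number of a shift passes 5 or a number of a turn 0.15, either way. A call with a gripper value outside its range is refused whole. The fingers move at their own pace and stop on an object; the grip force is fixed at half the most. Time passes only in rows, so rows that do not move let the fingers close. It gives the time, the measured TCP pose, the force and the opening at its end, in the units of the state.
- manip.read_state(): the state, without advancing time (a new reading comes with each control period).
- manip.grab_frame(name): name is "scene" or "top" or "wrist"; returns (picture, depth): 400x640x3 uint8, red, green, blue; 400x640 float32, m along the optical axis (not along the pixel's ray), 0 where there is no reading.
- manip.camera_model(name): a dict with "fovy" (degrees; the focal length in pixels is half the picture's height over the tangent of half this angle, whatever the lens; pixels are square), "cx", "cy" (the principal point, pixels), "extrinsics" (4x4, takes a point from world to camera coordinates). Camera axes: x right, y up, looking along -z (the intrinsics and any distortion apply to the point x, -y, -z); pixel columns grow to the right and rows downward; lengths in m; the calibration is good to about 2 mm. A picture is of the moment at which its call begins: read the wrist's pose just before it. camera_model takes no time and is no camera call; for the wrist camera it gives the pose at the moment of the call.
- manip.sign_off(): hands the job in, once; it reports no verdict.
The state is a dict: "time_s": time; "qpos": joint angles; "qd": joint speeds; "joint_torque": joint torques, N m; "eef_pos": TCP position; "ee_rot": TCP orientation; "force": force on the tool from outside, world axes, zero at the start; "moment": the same for the moment, N m; "opening": finger opening in m.
Only numpy, scipy, OpenCV 4.12 (cv2) and the standard library are available. Lean on these libraries where they do the work, as an engineer would, in place of code of your own. Each camera call takes 0.05 s, during which the arm holds its last target.

### The job

On the stall's stock board, push the hinged tags over with a fingertip until only the tins that are full of bobbins have their tag lying with its coat-button face up; the tags of the empty tin and of the tin with just a couple of bobbins left must show their plain face. Each tag belongs to the tin straight behind it, and every tag must end tipped right over against its stop. Pick nothing up, and leave the tins and everything else standing where they are.

Things in the scene. Friction and masses are not known exactly. Their poses are not given: they have to be found in the camera images.
- board: Flat wooden stock board fixed on the table, 250 x 430 mm, 12 mm thick. Origin on the table under the tags' hinge line, at the middle of their row; x points from the row of tags to the row of tins, y along the rows. Both rows have places at y = -150, -50, 50, 150 mm; the tins' row is about 135 mm (+-4) behind the hinge line, so each tag's own tin is straight behind it (same y).
- stand_a: Fixed wooden hinge stand of tag a on the board, 34 x 84 mm, 37 mm tall. Origin: centre of its underside, 12 mm above the table; x points to its own tin, y along the hinge. Hinge line 28 mm above the origin. The tag is a white plate 56 mm wide, 4 mm thick, reaching 54 mm from the hinge; its face towards the tins bears a round dark coat button 32 mm wide, 3 mm thick, the other is plain.
- tag_a (a joint): Tag angle in stand a. 0: tipped away from the tins (stand's -x), 0.65 rad off upright, button face up; 0.65: upright; 1.3: tipped to the tins (+x), plain face up. At a stop its free edge is 33 mm to that side of the hinge and 83 mm above the table; upright 94 mm. Swings freely (0.1 N); past upright it falls to that stop. Push the free edge from the side it leans to.
- stand_b: Fixed wooden hinge stand of tag b on the board, 34 x 84 mm, 37 mm tall. Origin: centre of its underside, 12 mm above the table; x points to its own tin, y along the hinge. Hinge line 28 mm above the origin. The tag is a white plate 56 mm wide, 4 mm thick, reaching 54 mm from the hinge; its face towards the tins bears a round dark coat button 32 mm wide, 3 mm thick, the other is plain.
- tag_b (a joint): Tag angle in stand b. 0: tipped away from the tins (stand's -x), 0.65 rad off upright, button face up; 0.65: upright; 1.3: tipped to the tins (+x), plain face up. At a stop its free edge is 33 mm to that side of the hinge and 83 mm above the table; upright 94 mm. Swings freely (0.1 N); past upright it falls to that stop. Push the free edge from the side it leans to.
- stand_c: Fixed wooden hinge stand of tag c on the board, 34 x 84 mm, 37 mm tall. Origin: centre of its underside, 12 mm above the table; x points to its own tin, y along the hinge. Hinge line 28 mm above the origin. The tag is a white plate 56 mm wide, 4 mm thick, reaching 54 mm from the hinge; its face towards the tins bears a round dark coat button 32 mm wide, 3 mm thick, the other is plain.
- tag_c (a joint): Tag angle in stand c. 0: tipped away from the tins (stand's -x), 0.65 rad off upright, button face up; 0.65: upright; 1.3: tipped to the tins (+x), plain face up. At a stop its free edge is 33 mm to that side of the hinge and 83 mm above the table; upright 94 mm. Swings freely (0.1 N); past upright it falls to that stop. Push the free edge from the side it leans to.
- stand_d: Fixed wooden hinge stand of tag d on the board, 34 x 84 mm, 37 mm tall. Origin: centre of its underside, 12 mm above the table; x points to its own tin, y along the hinge. Hinge line 28 mm above the origin. The tag is a white plate 56 mm wide, 4 mm thick, reaching 54 mm from the hinge; its face towards the tins bears a round dark coat button 32 mm wide, 3 mm thick, the other is plain.
- tag_d (a joint): Tag angle in stand d. 0: tipped away from the tins (stand's -x), 0.65 rad off upright, button face up; 0.65: upright; 1.3: tipped to the tins (+x), plain face up. At a stop its free edge is 33 mm to that side of the hinge and 83 mm above the table; upright 94 mm. Swings freely (0.1 N); past upright it falls to that stop. Push the free edge from the side it leans to.
- tin_full_1: Loose round open brass tin, 77 mm across, 26 mm tall, 250 g, standing on the board in one of the four places of the tins' row; which place varies. FULL: filled with seven thread bobbins standing upright (tops 31 mm above the tin's underside). Origin at the centre of its underside.
- tin_full_2: Loose round open brass tin, 77 mm across, 26 mm tall, 250 g, standing on the board in one of the four places of the tins' row; which place varies. FULL: filled with seven thread bobbins standing upright (tops 31 mm above the tin's underside). Origin at the centre of its underside.
- tin_low: Loose round open brass tin, 77 mm across, 26 mm tall, 250 g, standing on the board in one of the four places of the tins' row; which place varies. NOT full: only two bobbins left in it. Origin at the centre of its underside.
- tin_empty: Loose round open brass tin, 77 mm across, 26 mm tall, 250 g, standing on the board in one of the four places of the tins' row; which place varies. NOT full: empty. Origin at the centre of its underside.
- reel: Loose wooden thread reel, 24 mm across, 34 mm tall, upright on the board between two columns of tags and tins. A bystander, to be left alone.
- thimble: Loose steel thimble, 20 mm across, 23 mm tall, upright on the board between two columns. A bystander, to be left alone.
- ribbon: Loose grey ribbon spool lying flat on the table, 100 mm across, 30 mm tall. A bystander, to be left alone.
- braid: Loose green spool lying flat on the table, 76 mm across, 24 mm tall. A bystander, to be left alone.
- glue: Loose white bottle, 36 mm across, 85 mm tall, upright on the table. A bystander, to be left alone.
- scissors: Loose scissors lying on the table, about 165 mm long. A bystander, to be left alone.
Mind the look-alikes: they are no part of the job. What is shaped like the tin_full_2 but blue is not meant.

How it is judged:
At the end, for the whole second after the job is handed in: Each of the two full tins has the tag straight before it at rest within 0.2 rad of joint value 0 (button face up); the tags of the two other tins are at rest within 0.2 rad of 1.3 (plain face up); all tins and bystanders within 25 mm of where they began, upright (velocity of joint tag_a between -0.3 and 0.3 rad/s and (y of tin_full_1 in the frame of stand_a above 0.05 m or y of tin_full_1 in the frame of stand_a below -0.05 m or value of joint tag_a below 0.2 rad) and (y of tin_full_2 in the frame of stand_a above 0.05 m or y of tin_full_2 in the frame of stand_a below -0.05 m or value of joint tag_a below 0.2 rad) and (y of tin_low in the frame of stand_a above 0.05 m or y of tin_low in the frame of stand_a below -0.05 m or value of joint tag_a above 1.1 rad) and (y of tin_empty in the frame of stand_a above 0.05 m or y of tin_empty in the frame of stand_a below -0.05 m or value of joint tag_a above 1.1 rad) and velocity of joint tag_b between -0.3 and 0.3 rad/s and (y of tin_full_1 in the frame of stand_b above 0.05 m or y of tin_full_1 in the frame of stand_b below -0.05 m or value of joint tag_b below 0.2 rad) and (y of tin_full_2 in the frame of stand_b above 0.05 m or y of tin_full_2 in the frame of stand_b below -0.05 m or value of joint tag_b below 0.2 rad) and (y of tin_low in the frame of stand_b above 0.05 m or y of tin_low in the frame of stand_b below -0.05 m or value of joint tag_b above 1.1 rad) and (y of tin_empty in the frame of stand_b above 0.05 m or y of tin_empty in the frame of stand_b below -0.05 m or value of joint tag_b above 1.1 rad) and velocity of joint tag_c between -0.3 and 0.3 rad/s and (y of tin_full_1 in the frame of stand_c above 0.05 m or y of tin_full_1 in the frame of stand_c below -0.05 m or value of joint tag_c below 0.2 rad) and (y of tin_full_2 in the frame of stand_c above 0.05 m or y of tin_full_2 in the frame of stand_c below -0.05 m or value of joint tag_c below 0.2 rad) and (y of tin_low in the frame of stand_c above 0.05 m or y of tin_low in the frame of stand_c below -0.05 m or value of joint tag_c above 1.1 rad) and (y of tin_empty in the frame of stand_c above 0.05 m or y of tin_empty in the frame of stand_c below -0.05 m or value of joint tag_c above 1.1 rad) and velocity of joint tag_d between -0.3 and 0.3 rad/s and (y of tin_full_1 in the frame of stand_d above 0.05 m or y of tin_full_1 in the frame of stand_d below -0.05 m or value of joint tag_d below 0.2 rad) and (y of tin_full_2 in the frame of stand_d above 0.05 m or y of tin_full_2 in the frame of stand_d below -0.05 m or value of joint tag_d below 0.2 rad) and (y of tin_low in the frame of stand_d above 0.05 m or y of tin_low in the frame of stand_d below -0.05 m or value of joint tag_d above 1.1 rad) and (y of tin_empty in the frame of stand_d above 0.05 m or y of tin_empty in the frame of stand_d below -0.05 m or value of joint tag_d above 1.1 rad) and distance of each of tin_full_1, tin_full_2, tin_low, tin_empty, reel, thimble, ribbon, braid, glue, scissors from where it was at the start of the episode below 0.025 m and angle between each of tin_full_1, tin_full_2, tin_low, tin_empty, reel, thimble, ribbon, braid, glue, scissors's own z axis and vertical below 0.3 rad); the robot touches nothing.
It fails at once if a tin or another loose thing is picked up, or pushed more than 25 mm from its place (distance of any of tin_full_1, tin_full_2, tin_low, tin_empty, reel, thimble, ribbon, braid, glue, scissors from where it was at the start of the episode above 0.025 m).
It fails at once if a tin or another loose thing is tipped over (angle between any of tin_full_1, tin_full_2, tin_low, tin_empty, reel, thimble, ribbon, braid, glue, scissors's own z axis and vertical above 0.6 rad).
It also fails if it takes over 45 s, if anything falls off the work surface, if the arm or the gripper's body presses on something with over 40 N, if the wrist force passes 120 N, or if a joint passes its speed limit or range.

## Working session

There is one attempt and no reset: what is moved stays moved. The work goes in short steps, Python scripts to look and compute and a tool call to move; the robot and the scene stay as the last step left them, time stands still between calls to the robot, and variables do not carry over. Pictures are saved under pics/ and viewed, and the job is handed in when it is done.

Besides the shell and the picture viewer there is one more tool, called after ">>>" as name([rows], argument=value, ...), one row to a line, values as JSON. carry_out: Moves the arm, as the interface text tells. Its arguments: {"type":"object","properties":{"series":{"type":"array","items":{"type":"object","properties":{"hand":{"type":"number"},"dx":{"type":"number"},"dy":{"type":"number"},"dz":{"type":"number"},"yaw":{"type":"number"}}}}},"required":["series"]}

```bash
mkdir -p pics; ls
cat > h.py <<'E'
import numpy as np,cv2
from workcell import manip
def cam(n):
    m=manip.camera_model(n);f=200/np.tan(np.radians(m['fovy'])/2);return m,f
E
python3 - <<'E'
from h import *
s=manip.read_state();print(s)
for n in("top","scene"):
    p,d=manip.grab_frame(n);cv2.imwrite(f'pics/{n}0.png',p[:,:,::-1]);np.save(f'{n}d.npy',d);np.save(f'{n}p.npy',p)
    print(manip.camera_model(n))
E
```

```text
pics
{'time_s': 0.0, 'qpos': array([-1.37783027e+00,  4.87353301e-02,  9.75883897e-02,  1.62199999e+00,
       -8.05701271e-06,  1.44300480e+00]), 'qd': array([ 1.66171768e-03, -1.06530027e-04,  3.21282197e-05,  2.13044560e-03,
       -4.99138677e-04, -1.31751609e-03]), 'joint_torque': array([-1.69571118e-03, -3.38776338e+01,  3.20019042e+01,  2.01261631e-02,
       -3.59993028e-04,  6.90125461e-06]), 'eef_pos': array([ 0.16539613, -0.49761959,  0.23012045]), 'ee_rot': array([-0.33140299,  2.05052352, -2.04564982]), 'force': array([-0.3655274 , -0.0750053 , -0.14611423]), 'moment': array([ 0.0001895 ,  0.02216928, -0.00869309]), 'opening': 0.08535460162695449}
{'fovy': 52.7433601208823, 'cx': 319.96469433615766, 'cy': 196.77188928368238, 'extrinsics': array([[-1.04007184e-01, -9.94576217e-01,  8.08831830e-04,
         6.00301125e-02],
       [ 9.74200652e-01, -1.01712583e-01,  2.01463744e-01,
        -5.65265129e-01],
       [-2.00288780e-01,  2.17416412e-02,  9.79495638e-01,
        -1.07639032e+00],
       [ 0.00000000e+00,  0.00000000e+00,  0.00000000e+00,
         1.00000000e+00]])}
{'fovy': 56.242841848004716, 'cx': 313.50198691348106, 'cy': 201.15764620866065, 'extrinsics': array([[-0.68664795,  0.72698626,  0.00235798,  0.38440877],
       [-0.62448637, -0.59148984,  0.51005544,  0.3306222 ],
       [ 0.37219802,  0.348756  ,  0.8601383 , -1.35951302],
       [ 0.        ,  0.        ,  0.        ,  1.        ]])}
```

View pics/top0.png

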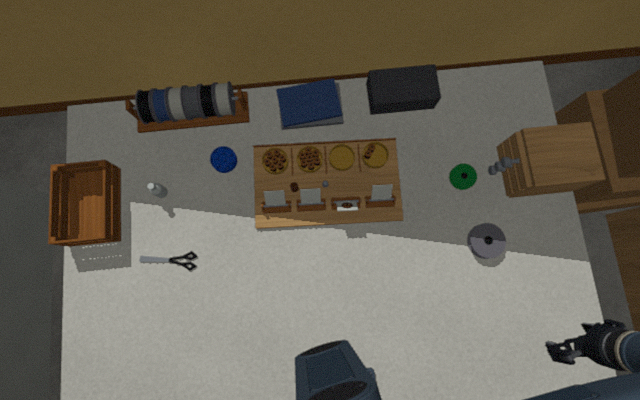

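View pics/scene0.png

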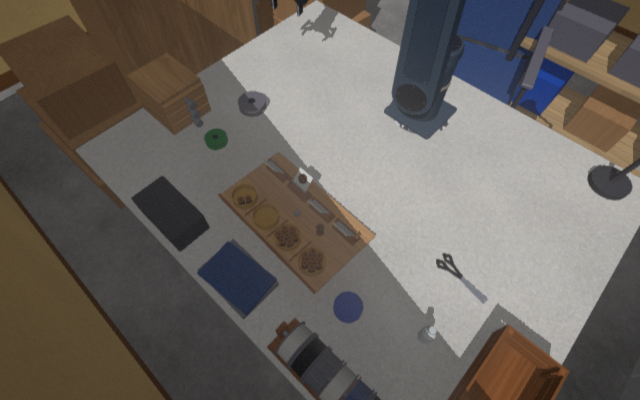

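Run:
```python
from h import *
p=np.load('topp.npy');c=p[130:240,240:415,::-1];cv2.imwrite('pics/topz.png',cv2.resize(c,None,fx=4.5,fy=4.5,interpolation=cv2.INTER_CUBIC))
p=np.load('scenep.npy');c=p[145:295,210:385,::-1];cv2.imwrite('pics/scz.png',cv2.resize(c,None,fx=4,fy=4,interpolation=cv2.INTER_CUBIC))
```

```text
(no output)
```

View pics/topz.png

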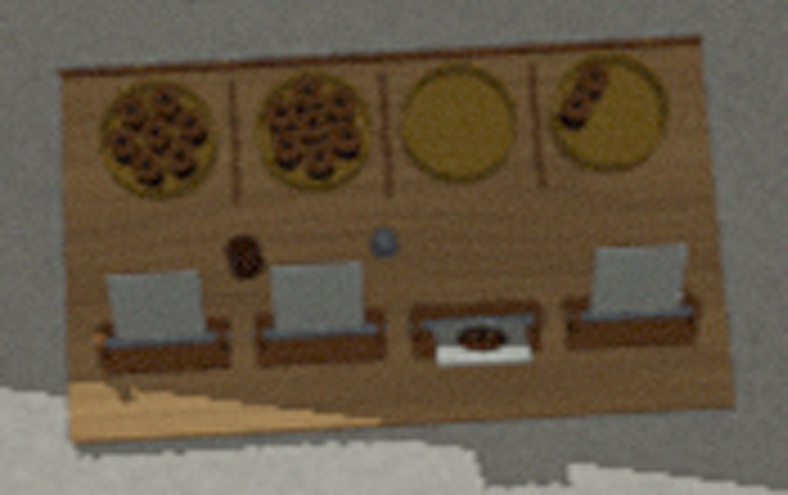

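View pics/scz.png

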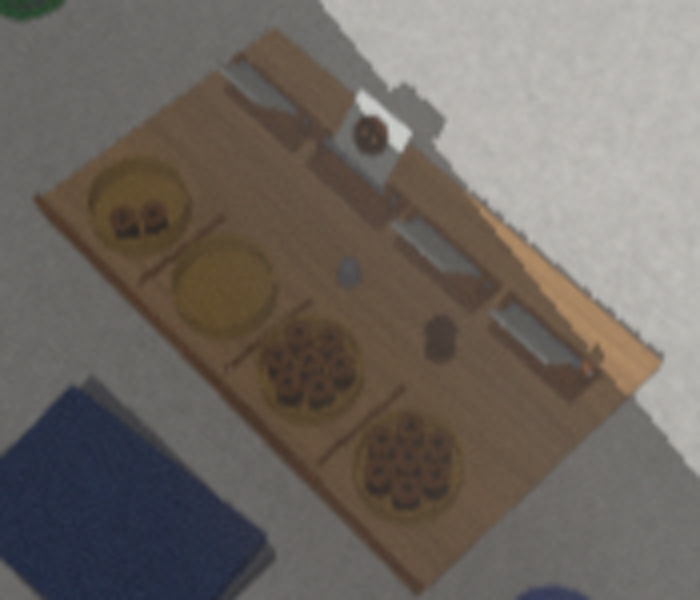

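```bash
cat >> h.py <<'E'
def ray(n,u,v,z,m=None):
    if m is None: m,f=cam(n)
    else: f=200/np.tan(np.radians(m['fovy'])/2)
    E=m['extrinsics'];R=E[:3,:3];t=E[:3,3];c=-R.T@t
    d=R.T@np.array([(u-m['cx'])/f,-(v-m['cy'])/f,-1]);return c+d*(z-c[2])/d[2]
def depthpt(n,u,v,dep):
    m,f=cam(n);E=m['extrinsics'];R=E[:3,:3];t=E[:3,3]
    return R.T@(np.array([(u-m['cx'])/f*dep,-(v-m['cy'])/f*dep,-dep])-t)
E
python3 - <<'E'
from h import *
T=lambda x,y,z:ray('top',240+(x+.5)/4.5-.5,130+(y+.5)/4.5-.5,z).round(4)
S=lambda x,y,z:ray('scene',210+(x+.5)/4-.5,145+(y+.5)/4-.5,z).round(4)
for nm,a in dict(board=[(62,75),(700,43),(733,405),(70,440)]).items():
    for q in a: print(nm,T(*q,.012))
print('sboard',S(278,28,.012),S(660,360,.012),S(420,590,.012),S(38,200,.012))
for q in[(158,140),(314,130),(459,124),(609,112)]: print('tin',T(*q,.038))
for q in[(408,472),(309,370),(224,287),(139,207)]: print('tinS',S(*q,.038))
print('reel',T(240,245,.046),S(440,325,.046),'thimble',T(385,240,.035),S(349,265,.035))
for a in [[(110,276),(195,270)],[(272,266),(361,263)],[(437,358),(531,353)],[(594,250),(685,245)]]: print('tagedge',T(*a[0],.083),T(*a[1],.083))
for a in [[(500,320),(570,378)],[(400,228),(465,278)],[(360,92),(410,132)],[(225,65),(300,122)]]: print('tagedgeS',S(*a[0],.083),S(*a[1],.083))
d=np.load('topd.npy')
for x,y in[(152,305),(318,295),(485,354),(640,278),(485,335)]:
    u,v=240+x/4.5,130+y/4.5; print(depthpt('top',u,v,d[int(round(v)),int(round(u))]).round(3))
E
```

```text
board [0.7525 0.1827 0.012 ]
board [ 0.7306 -0.244   0.012 ]
board [ 0.4859 -0.2305  0.012 ]
board [0.5076 0.195  0.012 ]
sboard [ 0.4883 -0.225   0.012 ] [0.5089 0.197  0.012 ] [0.7531 0.1867 0.012 ] [ 0.733  -0.2388  0.012 ]
tin [0.6928 0.1205 0.038 ]
tin [0.689  0.0194 0.038 ]
tin [ 0.6833 -0.0746  0.038 ]
tin [ 0.6812 -0.1725  0.038 ]
tinS [0.7052 0.1301 0.038 ]
tinS [0.6979 0.0268 0.038 ]
tinS [ 0.6938 -0.0657  0.038 ]
tinS [ 0.6911 -0.1623  0.038 ]
reel [0.6157 0.0737 0.046 ] [0.6113 0.0724 0.046 ] thimble [ 0.612  -0.0187  0.035 ] [ 0.6169 -0.0137  0.035 ]
tagedge [0.5955 0.153  0.083 ] [0.5939 0.1009 0.083 ]
tagedge [0.5915 0.0538 0.083 ] [ 0.5877 -0.0007  0.083 ]
tagedge [ 0.5241 -0.0404  0.083 ] [ 0.5213 -0.0975  0.083 ]
tagedge [ 0.581  -0.1438  0.083 ] [ 0.5783 -0.1998  0.083 ]
tagedgeS [0.5943 0.1121 0.083 ] [0.5946 0.1753 0.083 ]
tagedgeS [0.5884 0.0115 0.083 ] [0.5865 0.0725 0.083 ]
tagedgeS [ 0.5232 -0.0923  0.083 ] [ 0.5237 -0.04    0.083 ]
tagedgeS [ 0.5758 -0.1845  0.083 ] [ 0.5733 -0.1055  0.083 ]
[0.577 0.13  0.065]
[0.573 0.027 0.063]
[ 0.522 -0.07   0.085]
[ 0.563 -0.173  0.066]
[ 0.537 -0.073  0.069]
```

Run:
```python
from h import *
from scipy.spatial.transform import Rotation as Ro
s=manip.read_state();R=Ro.from_rotvec(s['ee_rot']).as_matrix();print(R.round(3))
ax=np.arctan2(R[1],R[0]);print('x,z heading',ax[0],ax[2],'board x heading -0.05')
```

```text
[[-0.949 -0.     0.315]
 [-0.315  0.002 -0.949]
 [-0.    -1.    -0.002]]
x,z heading -2.8208212395897116 -1.2500243123418282 board x heading -0.05
```

>>> carry_out([
  {"yaw": 0.13,"hand": 255},
  {"yaw": 0.12,"hand": 255},
  {"yaw": 0.12,"hand": 255},
  {"dx": -2,"dz": -3,"hand": 255},
  {"dx": -2,"dz": -3,"hand": 255},
  {"dx": -2,"dz": -3,"hand": 255},
  {"dx": -2,"dz": -3,"hand": 255},
  {"dx": -2,"dz": -3,"hand": 255},
  {"dx": -2,"dz": -3,"hand": 255},
  {"dx": -2,"dz": -3,"hand": 255},
  {"dx": -2,"dz": -3,"hand": 255},
  {"dx": -2,"dz": -3,"hand": 255},
  {"dx": -2,"dz": -3,"hand": 255},
  {"dx": -2,"dz": -3,"hand": 255},
  {"dx": -2,"dz": -3,"hand": 255},
  {"dx": -2,"dz": -3,"hand": 255},
  {"dx": -2,"dz": -3,"hand": 255},
  {"hand": 255},
  {"hand": 255},
])

```text
$.series[0]: bad value
```

>>> carry_out([
  {"dx": 0,"dy": 0,"dz": 0,"yaw": 0.13,"hand": 255},
])

```text
time_s: 0.2
eef_pos: [0.1654, -0.4978, 0.2304]
ee_rot: [-0.2, 2.125, -2.121]
force: [-0.7, -1.3, -0.4]
opening: 0.0735
```

>>> carry_out([
  {"dx": 0,"dy": 0,"dz": 0,"yaw": 0.12,"hand": 255},
  {"dx": 0,"dy": 0,"dz": 0,"yaw": 0.12,"hand": 255},
  {"dx": -2,"dy": 0,"dz": -3,"yaw": 0,"hand": 255},
  {"dx": -2,"dy": 0,"dz": -3,"yaw": 0,"hand": 255},
  {"dx": -2,"dy": 0,"dz": -3,"yaw": 0,"hand": 255},
  {"dx": -2,"dy": 0,"dz": -3,"yaw": 0,"hand": 255},
  {"dx": -2,"dy": 0,"dz": -3,"yaw": 0,"hand": 255},
  {"dx": -2,"dy": 0,"dz": -3,"yaw": 0,"hand": 255},
  {"dx": -2,"dy": 0,"dz": -3,"yaw": 0,"hand": 255},
  {"dx": -2,"dy": 0,"dz": -3,"yaw": 0,"hand": 255},
  {"dx": -2,"dy": 0,"dz": -3,"yaw": 0,"hand": 255},
  {"dx": -2,"dy": 0,"dz": -3,"yaw": 0,"hand": 255},
  {"dx": -2,"dy": 0,"dz": -3,"yaw": 0,"hand": 255},
  {"dx": -2,"dy": 0,"dz": -3,"yaw": 0,"hand": 255},
  {"dx": -2,"dy": 0,"dz": -3,"yaw": 0,"hand": 255},
  {"dx": -2,"dy": 0,"dz": -3,"yaw": 0,"hand": 255},
  {"dx": 0,"dy": 0,"dz": 0,"yaw": 0,"hand": 255},
  {"dx": 0,"dy": 0,"dz": 0,"yaw": 0,"hand": 255},
])

```text
time_s: 2.0
eef_pos: [0.4656, -0.0919, 0.2307]
ee_rot: [-0.05, -2.197, 2.197]
force: [-0.1, -0.5, -1.2]
opening: -0.0005
```

Run:
```python
from h import *
from scipy.spatial.transform import Rotation as Ro
s=manip.read_state();R=Ro.from_rotvec(s['ee_rot']).as_matrix();print(s['eef_pos'],s['time_s'],R.round(3))
ex=np.array([.9987,-.05]);ey=np.array([.05,.9987])
d=np.array([.488,-.068])-s['eef_pos'][:2];print('dx',-100*d@ex,'dz',-100*d@ey)
p,dd=manip.grab_frame('wrist');cv2.imwrite('pics/w1.png',p[:,:,::-1])
```

```text
[ 0.46563862 -0.09187121  0.2306737 ] 2.0 [[-0.999 -0.002 -0.047]
 [ 0.047 -0.    -0.999]
 [ 0.002 -1.     0.   ]]
dx -2.113875177443267 dz -2.495825004832655
```

View pics/w1.png

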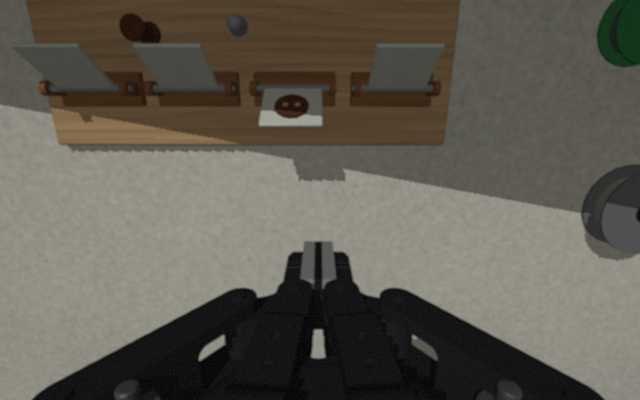

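>>> carry_out([
  {"dx": -0.75,"dy": 0,"dz": -1.25,"yaw": 0,"hand": 255},
  {"dx": -0.75,"dy": 0,"dz": -1.25,"yaw": 0,"hand": 255},
  {"dx": 0,"dy": 3,"dz": 0,"yaw": 0,"hand": 255},
  {"dx": 0,"dy": 3,"dz": 0,"yaw": 0,"hand": 255},
  {"dx": 0,"dy": 3,"dz": 0,"yaw": 0,"hand": 255},
  {"dx": 0,"dy": 3,"dz": 0,"yaw": 0,"hand": 255},
  {"dx": 0,"dy": 3,"dz": 0,"yaw": 0,"hand": 255},
  {"dx": 0,"dy": 1.2,"dz": 0,"yaw": 0,"hand": 255},
  {"dx": 0,"dy": 0,"dz": 0,"yaw": 0,"hand": 255},
  {"dx": 0,"dy": 0,"dz": 0,"yaw": 0,"hand": 255},
])

```text
time_s: 3.05
eef_pos: [0.4828, -0.0684, 0.0704]
ee_rot: [-0.056, -2.197, 2.197]
force: [0.9, 0.0, 0.9]
opening: -0.0003
```

>>> carry_out([
  {"dx": -1,"dy": 0,"dz": 0,"yaw": 0,"hand": 255},
  {"dx": -1,"dy": 0,"dz": 0,"yaw": 0,"hand": 255},
  {"dx": -1,"dy": 0,"dz": 0,"yaw": 0,"hand": 255},
  {"dx": -1,"dy": 0,"dz": 0,"yaw": 0,"hand": 255},
  {"dx": -1,"dy": 0,"dz": 0,"yaw": 0,"hand": 255},
  {"dx": -1,"dy": 0,"dz": 0,"yaw": 0,"hand": 255},
  {"dx": -0.8,"dy": 0,"dz": 0,"yaw": 0,"hand": 255},
  {"dx": -0.6,"dy": 0,"dz": 0,"yaw": 0,"hand": 255},
  {"dx": 0,"dy": 0,"dz": 0,"yaw": 0,"hand": 255},
  {"dx": 0,"dy": 0,"dz": 0,"yaw": 0,"hand": 255},
  {"dx": 0,"dy": 0,"dz": 0,"yaw": 0,"hand": 255},
])

```text
time_s: 4.15
eef_pos: [0.5556, -0.0718, 0.0692]
ee_rot: [-0.053, -2.196, 2.196]
force: [0.5, 0.2, 0.7]
opening: -0.0004
```

Run:
```python
from h import *
p,dd=manip.grab_frame('wrist');cv2.imwrite('pics/w2.png',p[:,:,::-1])
```

```text
(no output)
```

View pics/w2.png

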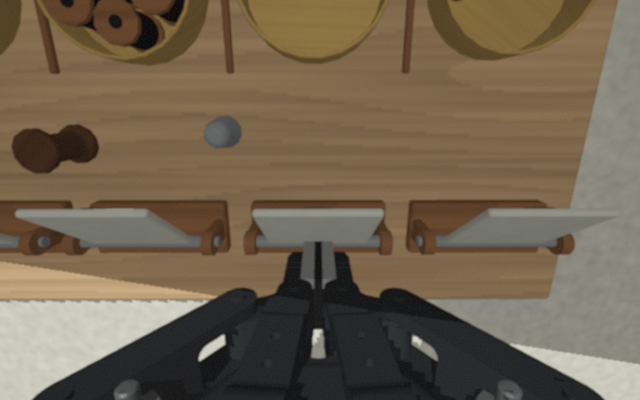

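>>> carry_out([
  {"dx": 1.5,"dy": 0,"dz": 0,"yaw": 0,"hand": 255},
  {"dx": 1.5,"dy": 0,"dz": 0,"yaw": 0,"hand": 255},
  {"dx": 0,"dy": -2.5,"dz": 0,"yaw": 0,"hand": 255},
  {"dx": 0,"dy": -2.5,"dz": 0,"yaw": 0,"hand": 255},
  {"dx": 0,"dy": -2.5,"dz": 0,"yaw": 0,"hand": 255},
  {"dx": 0,"dy": -2.5,"dz": 0,"yaw": 0,"hand": 255},
  {"dx": -2.3,"dy": 0,"dz": -2.6,"yaw": 0,"hand": 255},
  {"dx": -2.3,"dy": 0,"dz": -2.6,"yaw": 0,"hand": 255},
  {"dx": -2.3,"dy": 0,"dz": -2.6,"yaw": 0,"hand": 255},
  {"dx": -2.4,"dy": 0,"dz": -2.5,"yaw": 0,"hand": 255},
  {"dx": 0,"dy": 0,"dz": 0,"yaw": 0,"hand": 255},
  {"dx": 0,"dy": 0,"dz": 0,"yaw": 0,"hand": 255},
])

```text
time_s: 5.4
eef_pos: [0.6236, 0.0283, 0.1687]
ee_rot: [-0.051, -2.196, 2.197]
force: [0.4, 0.9, -0.0]
opening: -0.0004
```

Run:
```python
from h import *
p,dd=manip.grab_frame('top');cv2.imwrite('pics/t2.png',cv2.resize(p[130:240,240:415,::-1],None,fx=4.5,fy=4.5,interpolation=cv2.INTER_CUBIC))
```

```text
(no output)
```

View pics/t2.png

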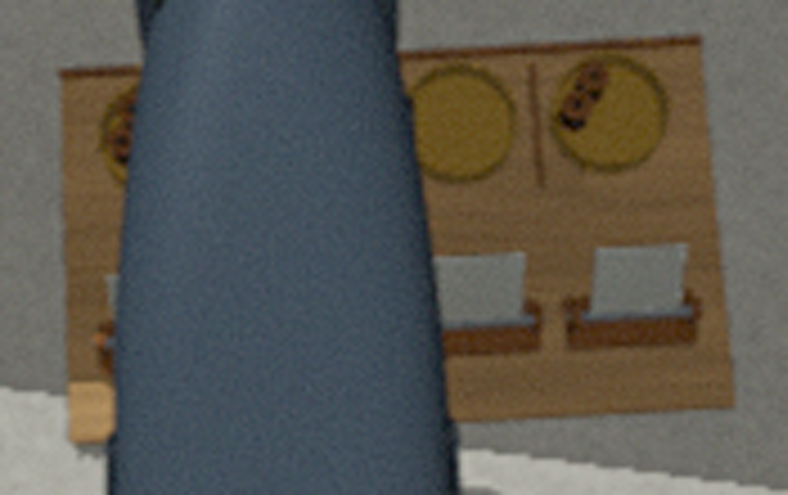

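>>> carry_out([
  {"dx": 0,"dy": 2.5,"dz": 0,"yaw": 0,"hand": 255},
  {"dx": 0,"dy": 2.5,"dz": 0,"yaw": 0,"hand": 255},
  {"dx": 0,"dy": 2.5,"dz": 0,"yaw": 0,"hand": 255},
  {"dx": 0,"dy": 2.4,"dz": 0,"yaw": 0,"hand": 255},
  {"dx": 0,"dy": 0,"dz": 0,"yaw": 0,"hand": 255},
  {"dx": 0,"dy": 0,"dz": 0,"yaw": 0,"hand": 255},
  {"dx": 1,"dy": 0,"dz": 0,"yaw": 0,"hand": 255},
  {"dx": 1,"dy": 0,"dz": 0,"yaw": 0,"hand": 255},
  {"dx": 1,"dy": 0,"dz": 0,"yaw": 0,"hand": 255},
  {"dx": 1,"dy": 0,"dz": 0,"yaw": 0,"hand": 255},
  {"dx": 1,"dy": 0,"dz": 0,"yaw": 0,"hand": 255},
  {"dx": 1,"dy": 0,"dz": 0,"yaw": 0,"hand": 255},
  {"dx": 0.6,"dy": 0,"dz": 0,"yaw": 0,"hand": 255},
  {"dx": 0,"dy": 0,"dz": 0,"yaw": 0,"hand": 255},
  {"dx": 0,"dy": 0,"dz": 0,"yaw": 0,"hand": 255},
  {"dx": 0,"dy": 0,"dz": 0,"yaw": 0,"hand": 255},
])

```text
time_s: 7.05
eef_pos: [0.5583, 0.0311, 0.0702]
ee_rot: [-0.054, -2.197, 2.197]
force: [-0.1, 0.2, 0.4]
opening: -0.0002
```

Run:
```python
from h import *
p,dd=manip.grab_frame('wrist');cv2.imwrite('pics/w3.png',p[:,:,::-1])
p,dd=manip.grab_frame('scene');cv2.imwrite('pics/s3.png',cv2.resize(p[145:295,210:385,::-1],None,fx=4,fy=4))
```

```text
(no output)
```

View pics/w3.png

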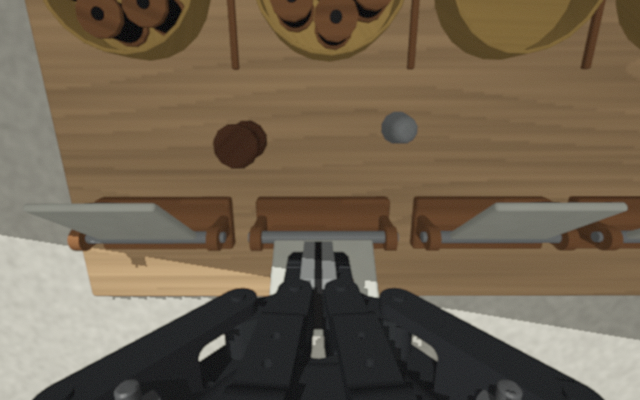

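View pics/s3.png

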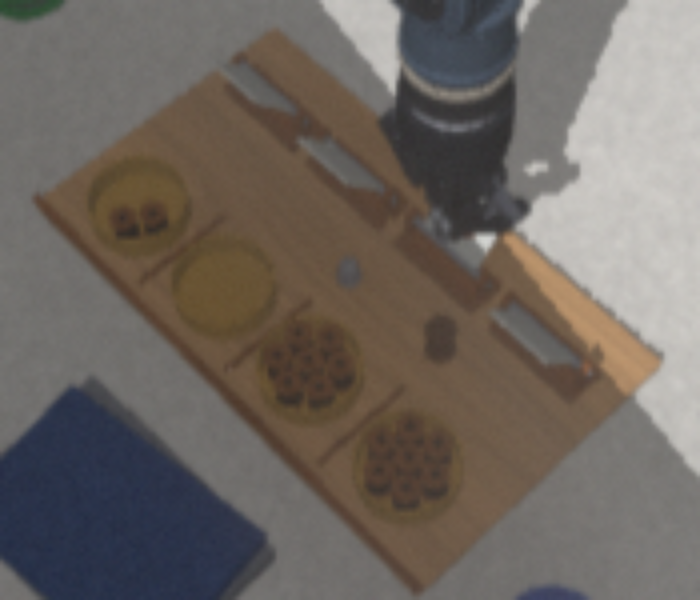

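>>> carry_out([
  {"dx": -1.5,"dy": 0,"dz": 0,"yaw": 0,"hand": 255},
  {"dx": -1.5,"dy": 0,"dz": 0,"yaw": 0,"hand": 255},
  {"dx": 0,"dy": -2.5,"dz": 0,"yaw": 0,"hand": 255},
  {"dx": 0,"dy": -2.5,"dz": 0,"yaw": 0,"hand": 255},
  {"dx": 0,"dy": -2.5,"dz": 0,"yaw": 0,"hand": 255},
  {"dx": 0,"dy": -2.5,"dz": 0,"yaw": 0,"hand": 255},
  {"dx": -0.9,"dy": 0,"dz": -2.6,"yaw": 0,"hand": 255},
  {"dx": -0.9,"dy": 0,"dz": -2.6,"yaw": 0,"hand": 255},
  {"dx": -0.9,"dy": 0,"dz": -2.5,"yaw": 0,"hand": 255},
  {"dx": -0.9,"dy": 0,"dz": -2.5,"yaw": 0,"hand": 255},
  {"dx": 0,"dy": 0,"dz": 0,"yaw": 0,"hand": 255},
  {"dx": 0,"dy": 0,"dz": 0,"yaw": 0,"hand": 255},
])

```text
time_s: 8.35
eef_pos: [0.6262, 0.09, 0.1711]
ee_rot: [-0.025, 2.248, -2.174]
force: [-0.1, 0.2, 0.5]
opening: -0.0
```

Run:
```python
from h import *
from scipy.spatial.transform import Rotation as Ro
s=manip.read_state();print(s['qpos'].round(3),s['eef_pos'],Ro.from_rotvec(s['ee_rot']).as_matrix().round(3),s['qd'].round(3))
```

```text
[0.02  0.325 0.296 1.543 0.033 3.141] [0.62618773 0.08998293 0.17110392] [[-1.    -0.002  0.021]
 [-0.021  0.033 -0.999]
 [ 0.001 -0.999 -0.033]] [-0.012 -0.014 -0.012  0.003 -0.     0.001]
```

>>> carry_out([
  {"dx": 0,"dy": 0,"dz": 0,"yaw": 0,"hand": 255},
  {"dx": 0,"dy": 0,"dz": 0,"yaw": 0,"hand": 255},
])

```text
time_s: 8.55
eef_pos: [0.626, 0.0895, 0.1716]
ee_rot: [-0.023, 2.249, -2.174]
force: [-0.6, -0.0, -0.4]
opening: -0.0002
```

Run:
```python
from h import *
from scipy.spatial.transform import Rotation as Ro
s=manip.read_state();print(s['qpos'].round(3),s['eef_pos'],Ro.from_rotvec(s['ee_rot']).as_matrix().round(3),s['qd'].round(3))
```

```text
[0.019 0.324 0.295 1.543 0.034 3.141] [0.62598417 0.08951053 0.17158805] [[-1.    -0.001  0.02 ]
 [-0.02   0.034 -0.999]
 [ 0.    -0.999 -0.034]] [ 0.002 -0.002 -0.001 -0.002  0.    -0.   ]
```

>>> carry_out([
  {"dx": 0,"dy": 0,"dz": 0,"yaw": -0.1,"hand": 255},
  {"dx": 0,"dy": 0,"dz": 0,"yaw": -0.1,"hand": 255},
  {"dx": 0,"dy": 0,"dz": 0,"yaw": 0,"hand": 255},
  {"dx": 0,"dy": 0,"dz": 0,"yaw": 0,"hand": 255},
])

```text
time_s: 8.95
eef_pos: [0.6261, 0.0897, 0.1717]
ee_rot: [-0.228, 2.14, -2.069]
force: [0.2, 0.6, 0.0]
opening: -0.0002
```

Run:
```python
from h import *
from scipy.spatial.transform import Rotation as Ro
s=manip.read_state();R=Ro.from_rotvec(s['ee_rot']).as_matrix();print(s['qpos'].round(3),s['eef_pos'],R.round(3))
print(100*R.T@(np.array([.629,.130,.17])-s['eef_pos']))
print('push dir',R.T@np.array([-.9987,.05,0]),'down',R.T@[0,0,-1])
```

```text
[0.019 0.324 0.295 1.543 0.034 2.943] [0.62612966 0.0897338  0.17166831] [[-0.976 -0.001  0.217]
 [-0.216  0.034 -0.976]
 [-0.007 -0.999 -0.033]]
[-1.15078662  0.30276976 -3.86107634]
push dir [ 0.96417421  0.00252295 -0.26507247] down [0.00651768 0.99942682 0.03321988]
```

>>> carry_out([
  {"dx": -0.4,"dy": 0,"dz": -1.3,"yaw": 0,"hand": 255},
  {"dx": -0.4,"dy": 0,"dz": -1.3,"yaw": 0,"hand": 255},
  {"dx": -0.4,"dy": 0.2,"dz": -1.3,"yaw": 0,"hand": 255},
  {"dx": 0,"dy": 0,"dz": 0,"yaw": 0,"hand": 255},
  {"dx": 0,"dy": 0,"dz": 0,"yaw": 0,"hand": 255},
])

```text
time_s: 9.45
eef_pos: [0.6292, 0.1318, 0.1706]
ee_rot: [-0.233, 2.138, -2.067]
force: [-0.9, -0.1, 0.5]
opening: -0.0002
```

Run:
```python
from h import *
from scipy.spatial.transform import Rotation as Ro
s=manip.read_state();R=Ro.from_rotvec(s['ee_rot']).as_matrix();print(s['qpos'].round(3),s['eef_pos'],R.round(3))
print(100*R.T@(np.array([.629,.130,.07])-s['eef_pos']))
p,dd=manip.grab_frame('wrist');cv2.imwrite('pics/w4.png',p[:,:,::-1])
```

```text
[0.086 0.35  0.327 1.546 0.033 3.005] [0.62920182 0.13175421 0.17057699] [[-0.975 -0.002  0.221]
 [-0.221  0.033 -0.975]
 [-0.006 -0.999 -0.033]]
[ 0.11705724 10.04620963  0.49845763]
```

View pics/w4.png

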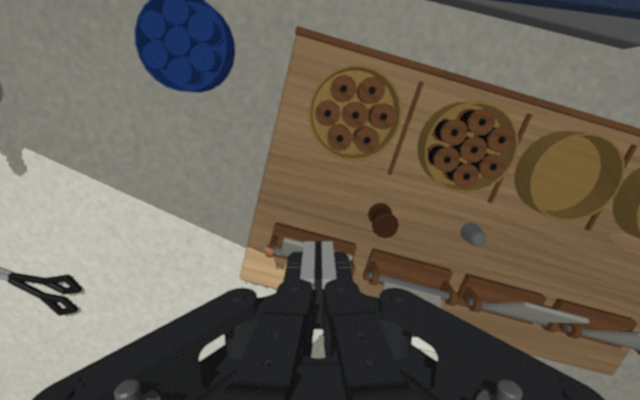

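>>> carry_out([
  {"dx": 0,"dy": 2.5,"dz": 0.1,"yaw": 0,"hand": 255},
  {"dx": 0,"dy": 2.5,"dz": 0.1,"yaw": 0,"hand": 255},
  {"dx": 0,"dy": 2.5,"dz": 0.1,"yaw": 0,"hand": 255},
  {"dx": 0,"dy": 2.5,"dz": 0.2,"yaw": 0,"hand": 255},
  {"dx": 0,"dy": 0,"dz": 0,"yaw": 0,"hand": 255},
  {"dx": 0,"dy": 0,"dz": 0,"yaw": 0,"hand": 255},
  {"dx": 0.9,"dy": 0,"dz": -0.25,"yaw": 0,"hand": 255},
  {"dx": 0.9,"dy": 0,"dz": -0.25,"yaw": 0,"hand": 255},
  {"dx": 0.9,"dy": 0,"dz": -0.25,"yaw": 0,"hand": 255},
  {"dx": 0.9,"dy": 0,"dz": -0.25,"yaw": 0,"hand": 255},
  {"dx": 0.9,"dy": 0,"dz": -0.25,"yaw": 0,"hand": 255},
  {"dx": 0.9,"dy": 0,"dz": -0.25,"yaw": 0,"hand": 255},
  {"dx": 0.8,"dy": 0,"dz": -0.2,"yaw": 0,"hand": 255},
  {"dx": 0,"dy": 0,"dz": 0,"yaw": 0,"hand": 255},
  {"dx": 0,"dy": 0,"dz": 0,"yaw": 0,"hand": 255},
])

```text
time_s: 11.0
eef_pos: [0.5661, 0.1324, 0.071]
ee_rot: [-0.23, 2.139, -2.067]
force: [-0.0, -0.3, 0.3]
opening: 0.0003
```

Run:
```python
from h import *
p,dd=manip.grab_frame('wrist');cv2.imwrite('pics/w5.png',p[:,:,::-1])
```

```text
(no output)
```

View pics/w5.png

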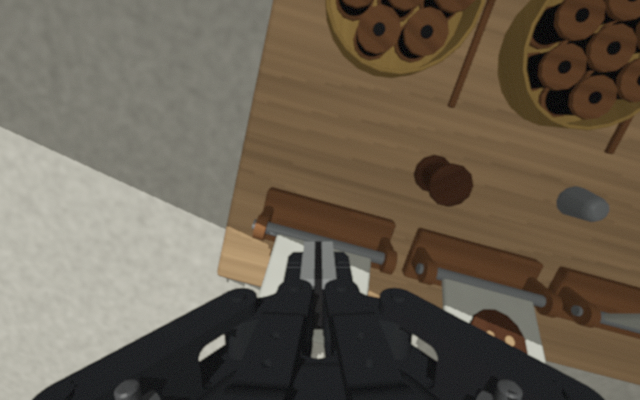

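>>> carry_out([
  {"dx": -1.5,"dy": 0,"dz": 0.4,"yaw": 0,"hand": 255},
  {"dx": -1.5,"dy": 0,"dz": 0.4,"yaw": 0,"hand": 255},
  {"dx": 0,"dy": -3,"dz": 0,"yaw": 0,"hand": 255},
  {"dx": 0,"dy": -3,"dz": 0,"yaw": 0,"hand": 255},
  {"dx": 0,"dy": -3,"dz": 0,"yaw": 0,"hand": 255},
  {"dx": 0,"dy": -3,"dz": 0,"yaw": 0,"hand": 255},
  {"dx": 3,"dy": 0,"dz": 3,"yaw": 0,"hand": 255},
  {"dx": 3,"dy": 0,"dz": 3,"yaw": 0,"hand": 255},
  {"dx": 3,"dy": 0,"dz": 3,"yaw": 0,"hand": 255},
  {"dx": 3,"dy": 0,"dz": 3,"yaw": 0,"hand": 255},
  {"dx": 3,"dy": 0,"dz": 3,"yaw": 0,"hand": 255},
  {"dx": 2,"dy": 0,"dz": 3,"yaw": 0,"hand": 255},
  {"dx": 2,"dy": 0,"dz": 3,"yaw": 0,"hand": 255},
  {"dx": 0,"dy": 0,"dz": 3,"yaw": 0,"hand": 255},
  {"dx": 0,"dy": 0,"dz": 3,"yaw": 0,"hand": 255},
  {"dx": 0,"dy": 0,"dz": 3,"yaw": 0,"hand": 255},
  {"dx": 0,"dy": 0,"dz": 3,"yaw": 0,"hand": 255},
  {"dx": 0,"dy": 0,"dz": 3,"yaw": 0,"hand": 255},
  {"dx": 0,"dy": 0,"dz": 0,"yaw": 0,"hand": 255},
  {"dx": 0,"dy": 0,"dz": 0,"yaw": 0,"hand": 255},
])

```text
time_s: 13.05
eef_pos: [0.4908, -0.266, 0.1772]
ee_rot: [-0.23, 2.141, -2.067]
force: [-0.3, 0.6, -0.3]
opening: 0.0002
```

Run:
```python
from h import *
a=manip.grab_frame('top')[0];b=manip.grab_frame('scene')[0]
z=lambda c:cv2.resize(c[:,:,::-1],(700,440 if c is a else None) if 0 else None,fx=4.3,fy=4.3,interpolation=cv2.INTER_CUBIC)
cv2.imwrite('pics/t6.png',z(a[130:240,240:415]));cv2.imwrite('pics/s6.png',z(b[160:295,210:385]));cv2.imwrite('pics/t6f.png',a[:,:,::-1])
```

```text
(no output)
```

View pics/t6.png

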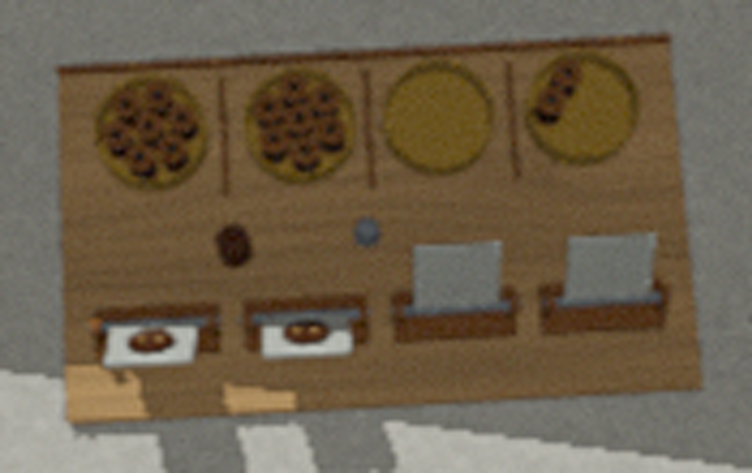

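View pics/s6.png

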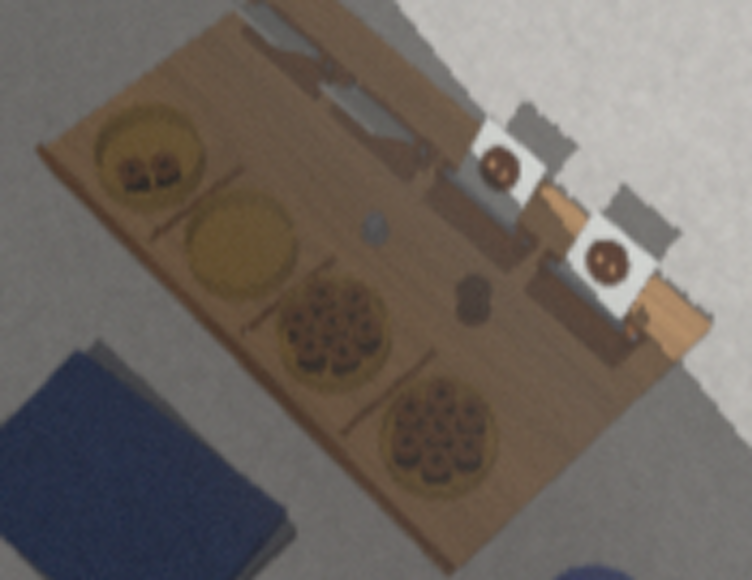

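View pics/t6f.png

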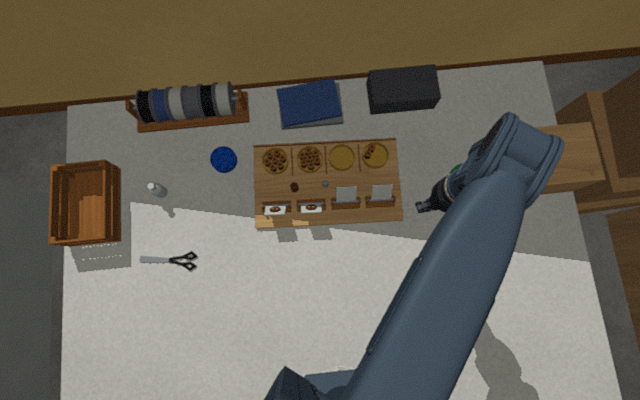

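All four tags are right: both full tins show the button face, and the empty and low tins show the plain face. The tins, reel and thimble have not moved, and the arm is touching nothing.

```bash
python3 -c "
from workcell import manip;print(manip.sign_off())"
```

```text
the job is handed in; nothing more can be done
None
```

I handed the job in at about 13 s of the 45 s allowed. In the last pictures all four tags lie as asked, but I got no verdict back.

- **Tags:** I pushed three tags over with the closed fingertips. The two tags before the full tins (the two on the robot's left) now lie button face up. The tag before the empty tin now lies plain face up. The tag before the tin with two bobbins already lay plain face up, so I left it alone.
- **Last checks:** The final top and scene views show every tag tipped right over. The tins, reel and thimble look unmoved. The arm was clear of the board, and the measured force was about zero. I judged this by eye and did not measure the final tag angles.
- **Not fully seen:** The arm hid the ribbon and partly hid the braid in the last top view. No force above about 1.5 N showed after any move, so I have no sign that either was touched.
- **One hitch:** On the way to the leftmost tag the last joint reached its range end, and the move stopped about 40 mm short, high above the board. I turned the tool back 0.2 rad and finished that push slightly skewed. It touched nothing else, but the job fails "if a joint passes its range". The joint read 3.141 against the 3.14 limit, and I can't tell whether that counts.

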